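Load the bench kiln, lower its lid and clamp the latch

ROBOT

A 6-joint arm with a two-finger parallel gripper is mounted at the origin on the work surface; the furniture and walls round the work are solid. World frame = base frame: x ahead of the robot, y to its left, z up, the work surface at z = 0. Lengths are in m, angles in rad, forces in N, time in s.
With the tool pointing down it reaches from about 0.325 to 0.85 m from the base axis. Payload 4.4 kg.
Tool frame: the origin (TCP) lies midway between the tips of the shut fingers; the grasp point (between the pads) lies 19 mm behind it (bot.pinch_z is the distance from the TCP to the grasp point, in m); z points along the fingers, y is the line along which they close (so a half turn about z gives the same grasp; the last joint's range is limited). The gripper opens to 94 mm and grips with 3 to 60 N. Pads are 16 mm wide; open, the fingers measure 119 mm over their backs; the gripper's body (75 mm by 177 mm) begins 78 mm behind the grasp point.
Start: joints at [1.056, 0.207, 1.542, -0, 1.393, -0.15], TCP at [0.205, 0.537, 0.205] pointing down, gripper open.
Joint ranges: [-2.73, 2.73], [-0.86, 2.22], [0.23, 2.46], [-1.11, 4.25], [0.08, 2.63], [-2.82, 2.82]. Speed limits (rad/s): [2.79, 2.79, 3.14, 3.14, 3.14, 3.14].

INTERFACE

Orientations are given as a unit quaternion [w, x, y, z].
In Python, from plant import bot, camrig, sign_off gives the robot as it stands (bot), with the cameras (camrig) and the job as plain functions.
- The arm moves only by the shell command python3 nudge.py 'ROWS' [OPENING] [FORCE]. ROWS is a JSON list of rows, 1 to 8 of them, each of 6 numbers: dx, dy, dz in m, then a rotation vector rx, ry, rz in rad; each row is the pose to reach, as a shift and turn from the pose commanded when the command began, along the tool's axes at that moment; what a row does not reach only later rows make up. A row lasts 1/12 s, in which the tool goes at most 0.0417 m and 0.125 rad, less where a joint would pass 70% of its speed; a pose out of reach is approached as far as the arm can. OPENING is the finger opening in m, set as the command begins (- or left out keeps the last). The fingers move at their own pace and stop on an object; FORCE is the grip in N (left out, the last holds). Time passes only in rows, so rows that do not move let the fingers close. It prints the time, the measured TCP pose, the force, the opening and the grip force at its end.
- bot.observe(): the state, without advancing time (a new reading comes with each control period).
- camrig.read_camera(name): name is "side" or "top" or "wrist"; returns the picture (400x640x3 uint8, red, green, blue); there is no depth.
- camrig.get_calibration(name): a dict with "intrinsics" (3x3 intrinsics, pixels), "rvec" (rotation vector, rad) and "tvec" (3), from world to camera coordinates, as OpenCV has them; the wrist camera has in their place "T_tool_cam" (4x4, takes a point from camera to tool coordinates, whose origin is the TCP and whose axes are the flange's). Camera axes: x right, y down, z forward; pixel columns grow to the right and rows downward; lengths in m; the calibration is good to about 2 mm. A picture is of the moment at which its call begins: read the wrist's pose just before it. get_calibration takes no time and is no camera call.
- sign_off(): hands the job in; it is judged then, once.
The state is a dict: "clock": time; "qpos": joint angles; "qvel": joint speeds; "tau": joint torques, N m; "eef_pos": TCP position; "eef_rot": TCP orientation; "contact_force": force on the tool from outside, world axes, zero at the start; "wrist_torque": the same for the moment, N m; "width": finger opening in m; "finger_force": force on a finger pad.
Only numpy, scipy, OpenCV 4.12 (cv2) and the standard library are available. Lean on these libraries where they do the work, as an engineer would, in place of code of your own. Each camera call takes 0.05 s, during which the arm holds its last target. There are 200 camera calls.

TASK

Close up the small blue bench kiln for a firing: lay the loose blue-grey glass block flat in the middle of the kiln shelf, lower the lid gently onto its seal, and press the black-handled front lever all the way down until it snaps past its tight spot and clamps the lid shut. Do not drop the glass, slam the lid or force anything hard, and leave the glue bottle, the lilac tea-light holder and the purple-capped jar where they stand.

Things in the scene. Friction and masses are not known exactly. Their poses are not given: they have to be found in the camera images.
- kiln: Blue steel bench kiln, fixed, 150 (x) by 200 (y) mm, casing rim 98 mm high. Origin: on the table under its middle; x points from its front (latch side, facing the robot) to its back, y to its left, z up. Chamber open above, 110 (x) by 156 (y) mm inside, with a flat shelf 33 mm below the rim. A black controller box (100 mm along x, 32 mm wide, top at 90 mm) is on its right flank (-y).
- kiln_shelf (a point): Middle of the top of the kiln shelf (shelf 90 mm in x by 140 mm in y), axes as the kiln's.
- glass_block: Loose rounded block of pale blue-grey fused glass, 45 x 45 x 20 mm, 90 g, lying flat on the table to the right of the kiln. Origin: centre of its underside, z up.
- kiln_lid (a joint): Lid hinge, rad. Lid: slab 150 mm long, 200 wide, 30 thick, hinged at the kiln's back. About 1.6: open, upright; 0.021: lying on the unsqueezed front seal; 0 (+-0.005): clamped. Stiff hinge: it stays where left and follows 2 to 8 N at its front edge. Pressing squeezes the seal about 1 mm per 12 N. Lower it until it lies on the seal (below 0.026) before latching.
- lid_hinge (a point): Middle of the lid's hinge axis (which runs along kiln y), 75 mm behind the kiln's middle, 105 mm above the table. The lid's underside is in the plane of this axis.
- lid_edge (a point): Point on the outer (upper) face of the lid, on its middle line, 20 mm from its front edge (130 mm from the hinge axis along the lid, 30 mm above its underside). Axes move with the lid: x from front edge to hinge, z out of the outer face.
- kiln_latch (a joint): Lever angle, rad. 0: open (lid shut: handle points to the robot, 25 deg up); grows as it is pressed down; 1.134: at its stop, clamped, 40 deg below level. Stays where left. Near 0.45 its claw takes the keeper pin and draws the lid down; tight spot at 0.5 to 0.75 (11 to 17 N straight down on the handle), then it snaps on. With the lid left above 0.07 the claw jams or misses.
- latch_pivot (a point): Axis of the lever, at the lid's front: 30 mm ahead of the lid's front edge, on the lid's middle line, 12 mm above the lid's underside plane. Carried by the lid.
- latch_grip (a point): Point on the axis of the lever's round black handle, 60 mm from the pivot. Handle 17 mm thick, from 36 to 84 mm from the pivot; a 9 mm rod before that. Moves with lid and lever. With the lid open the lever stands up beyond the lid's upper edge: keep the hand to one side of it.
- glue_bottle: White glue bottle with a yellow spout, standing left of the kiln, 36 mm across, 122 mm high; bystander. Origin: centre of its underside.
- tealight: Lilac pressed-glass tea-light holder, 64 x 64 x 46 mm, in front and to the right; bystander. Origin: centre of its underside.
- jar_purple: Small clear jar with purple cap, 38 mm across, 75 mm high, right of the kiln; bystander. Origin: centre of its underside.

How it is judged:
On the way, in this order (a step that is already met when the one before it is completed fails the run):
1. the glass block lies flat in the middle of the kiln shelf, let go, the lid still open (x of glass_block in the frame of kiln_shelf between -0.02 and 0.02 m and y of glass_block in the frame of kiln_shelf between -0.035 and 0.035 m and z of glass_block in the frame of kiln_shelf between -0.004 and 0.004 m and angle between glass_block's own z axis and vertical below 0.1 rad and contact force between the fingers and glass_block below 0.1 N and value of joint kiln_lid above 1 rad), for 0.2 s.
2. the lid lies on its seal, the lever not yet pressed down (value of joint kiln_lid below 0.026 rad and value of joint kiln_latch below 0.6 rad), for 0.1 s.
At the end, for the whole second after the job is handed in: The latch lever is snapped over to its stop (above 1.06 rad) and holds the lid clamped (within -0.010 and 0.008 rad), and the glass block lies flat and still on the kiln shelf, within 20 mm (x) and 35 mm (y) of its middle (x of glass_block in the frame of kiln_shelf between -0.02 and 0.02 m and y of glass_block in the frame of kiln_shelf between -0.035 and 0.035 m and z of glass_block in the frame of kiln_shelf between -0.004 and 0.004 m and angle between glass_block's own z axis and vertical below 0.1 rad and linear speed of glass_block below 0.02 m/s and value of joint kiln_lid between -0.01 and 0.008 rad and value of joint kiln_latch above 1.06 rad); the robot touches nothing.
It fails at once if the glass block is dropped: it falls free at more than 0.5 m/s (linear speed of glass_block above 0.5 m/s and contact force between the fingers and glass_block below 0.1 N).
It fails at once if the lid is slammed: it falls faster than 2.5 rad/s (velocity of joint kiln_lid below -2.5 rad/s and value of joint kiln_lid above 0.03 rad).
It fails at once if lid or lever is pushed with more than 40 N (contact force between any of the fingers, the arm and kiln_lid above 40 N).
It fails at once if a bystander is moved by more than 30 mm (distance of any of glue_bottle, tealight, jar_purple from where it was at the start of the episode above 0.03 m).
It also fails if it takes over 67 s, if anything falls off the work surface, if the arm or the gripper's body presses on something with over 40 N, if the wrist force passes 120 N, or if a joint passes its speed limit or range.

## Working session

There is one attempt and no reset: what is moved stays moved. The work goes in short steps, Python scripts to look and compute and a shell command to move; the robot and the scene stay as the last step left them, time stands still between calls to the robot, and variables do not carry over. Pictures are saved under pics/ and viewed, at most 10 in all, crops included, and the job is handed in when it is done.

```bash
ls; mkdir -p pics; python3 - <<'E'
from plant import bot, camrig, sign_off
import cv2
s=bot.observe();print({k:(s[k]) for k in('clock','eef_pos','eef_rot','width','contact_force')}, bot.pinch_z)
for n in("top","side"):
    cv2.imwrite(f"pics/{n}0.png",camrig.read_camera(n)[:,:,::-1]); print(n,camrig.get_calibration(n))
print(camrig.get_calibration("wrist"))
E
```

```text
nudge.py
pics
plant.py
{'clock': 0.0, 'eef_pos': array([0.20476906, 0.53644921, 0.20430449]), 'eef_rot': array([-3.59423858e-04,  1.81405798e-01,  9.83407695e-01, -1.05488124e-03]), 'width': 0.09371088571457324, 'contact_force': array([0.08483552, 0.19633348, 0.03200099])} 0.0188
top {'intrinsics': array([[453.00213452,   0.        , 321.91281293],
       [  0.        , 453.00213452, 194.23398336],
       [  0.        ,   0.        ,   1.        ]]), 'rvec': array([ 2.09378657, -2.15804736,  0.19001389]), 'tvec': array([-0.01965889,  0.48956748,  1.33245208])}
side {'intrinsics': array([[399.86355556,   0.        , 321.84839175],
       [  0.        , 399.86355556, 200.38669269],
       [  0.        ,   0.        ,   1.        ]]), 'rvec': array([ 2.12075633, -0.64428347,  0.34393103]), 'tvec': array([-0.4428801 ,  0.24108479,  0.79220329])}
{'intrinsics': array([[339.22188153,   0.        , 320.10466797],
       [  0.        , 339.22188153, 194.47209069],
       [  0.        ,   0.        ,   1.        ]]), 'T_tool_cam': array([[-4.85048564e-04, -9.72512526e-01, -2.32850060e-01,
         6.77324751e-02],
       [ 9.99999732e-01, -5.99243877e-04,  4.19685280e-04,
        -5.17578593e-04],
       [-5.47683164e-04, -2.32849794e-01,  9.72512557e-01,
        -1.78174796e-01],
       [ 0.00000000e+00,  0.00000000e+00,  0.00000000e+00,
         1.00000000e+00]])}
```

View pics/top0.png

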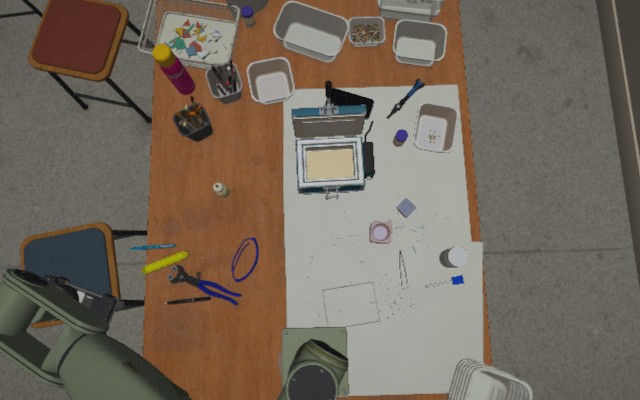

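View pics/side0.png

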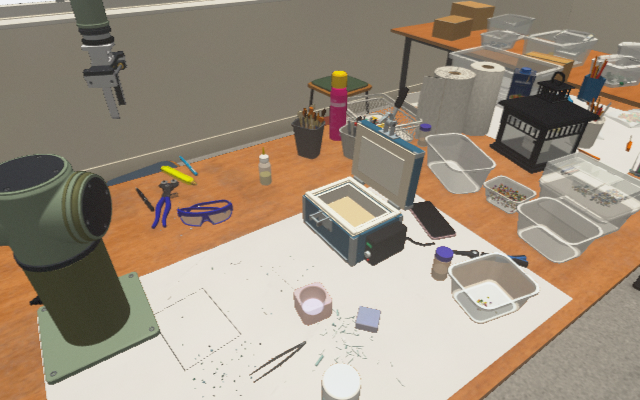

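Top view: kiln centred near (331,165) with the lid upright behind it (y≈115), glass block at (406,207), tea-light (380,232), jar (400,138), glue (220,189). Side view: block at (368,319), kiln rim around (352,207), lid up with its lever behind it.

```bash
cat > h.py <<'E'
import numpy as np, cv2
from scipy.spatial.transform import Rotation as R
from plant import bot, camrig, sign_off
def cam(n, s=None):
    c=camrig.get_calibration(n); K=c["intrinsics"]
    if n=="wrist":
        T=np.eye(4); q=s["eef_rot"]; T[:3,:3]=R.from_quat([*q[1:],q[0]]).as_matrix(); T[:3,3]=s["eef_pos"]
        M=np.linalg.inv(T@c["T_tool_cam"]); return K,M[:3,:3],M[:3,3]
    return K,cv2.Rodrigues(np.array(c["rvec"]))[0],np.array(c["tvec"])
def plane(C,uv,z):
    K,Rm,t=C; d=Rm.T@np.linalg.solve(K,[*uv,1]); o=-Rm.T@t
    return o+d*(z-o[2])/d[2]
def tri(C1,p1,C2,p2):
    P=[K@np.c_[Rm,t] for K,Rm,t in(C1,C2)]
    X=cv2.triangulatePoints(P[0],P[1],np.float64(p1),np.float64(p2))[:,0]; return X[:3]/X[3]
def proj(C,X):
    K,Rm,t=C; return cv2.projectPoints(np.float64([X]),cv2.Rodrigues(Rm)[0],t,K,None)[0].ravel()
E
python3 - <<'E'
from h import *
T,S=cam("top"),cam("side")
t=cv2.imread("pics/top0.png");s=cv2.imread("pics/side0.png")
print(t[207,406],s[313,368],s[328,366],t[163,330],s[210,352])
def cnt(im,box,f):
    x,y,w,h=box; c=im[y:y+h,x:x+w].astype(int); m=f(c[...,0],c[...,1],c[...,2]).astype(np.uint8)
    cs=max(cv2.findContours(m,0,2,offset=(x,y))[0],key=cv2.contourArea); M=cv2.moments(cs)
    return (M['m10']/M['m00'],M['m01']/M['m00']),cv2.minAreaRect(cs),cs
g=lambda b,g_,r:(b-r>20)
for im,C,box in((t,T,(385,190,45,35)),(s,S,(345,295,45,45))):
    c,r,cs=cnt(im,box,g); print(c,r); print([plane(C,p,.02).round(3) for p in cv2.boxPoints(r)], plane(C,c,.02).round(3))
y=lambda b,g_,r:(r-b>40)&(r>150)
c,r,_=cnt(t,(295,140,70,50),y);print('shelf',c,r,[plane(T,p,.065).round(3) for p in cv2.boxPoints(r)],plane(T,c,.065))
a=cv2.resize(t[90:220,270:430],None,fx=5,fy=4.6,interpolation=cv2.INTER_CUBIC);cv2.imwrite("pics/tc.png",a[:600,:800])
b=cv2.resize(s[105:275,290:450],None,fx=3.5,fy=3.5,interpolation=cv2.INTER_CUBIC)
g2=cv2.resize(s[270:360,290:450],None,fx=3.5,fy=3.5,interpolation=cv2.INTER_CUBIC)
cv2.imwrite("pics/sc.png",b)
E
```

```text
[141 120 117] [199 177 172] [113 113 119] [143 177 189] [166 210 230]
(406.17745803357315, 206.99640287769785) ((406.25006103515625, 206.75003051757812), (12.727920532226562, 12.020814895629883), 45.0)
[array([ 0.448, -0.266,  0.02 ]), array([ 0.473, -0.293,  0.02 ]), array([ 0.445, -0.319,  0.02 ]), array([ 0.419, -0.292,  0.02 ])] [ 0.445 -0.292  0.02 ]
(368.0842787682334, 316.3025391680173) ((368.20587158203125, 316.1764831542969), (20.858062744140625, 16.73495864868164), 14.03624439239502)
[array([ 0.416, -0.294,  0.02 ]), array([ 0.447, -0.267,  0.02 ]), array([ 0.473, -0.3  ,  0.02 ]), array([ 0.441, -0.325,  0.02 ])] [ 0.443 -0.297  0.02 ]
shelf (329.6054203031695, 164.09294135660693) ((329.5607604980469, 164.1547088623047), (26.226856231689453, 44.72756576538086), 86.98721313476562) [array([0.616, 0.008, 0.065]), array([ 0.619, -0.128,  0.065]), array([ 0.538, -0.128,  0.065]), array([0.535, 0.006, 0.065])] [ 0.57698909 -0.06048153  0.065     ]
```

View pics/tc.png

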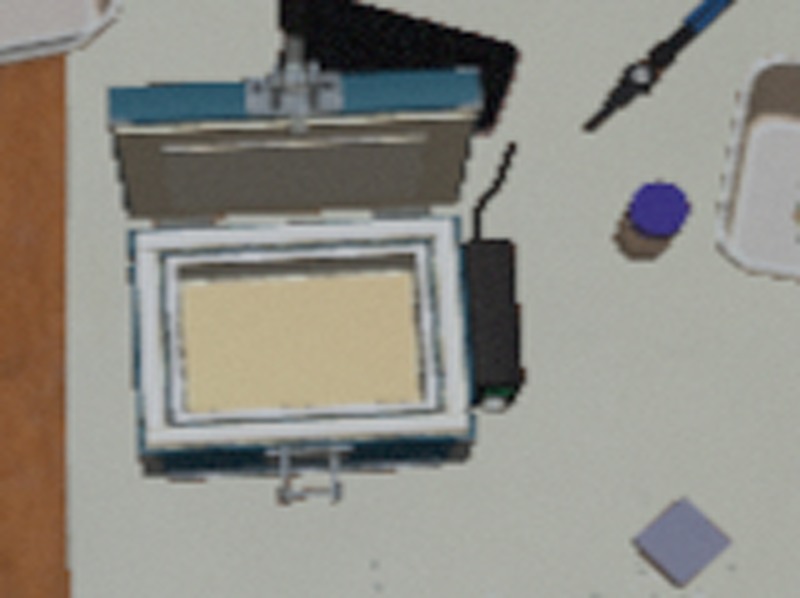

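View pics/sc.png

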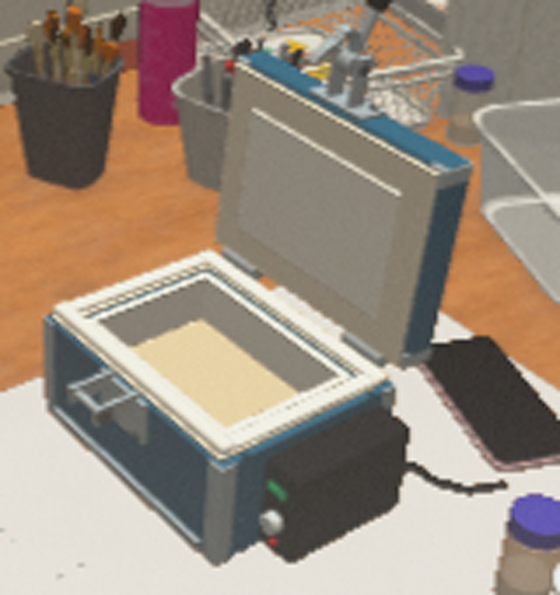

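Crops: rim corners in tc at FL (148,447), FR (472,432), BR (458,218), BL (132,233); in sc at FL (55,310), BL (210,252), BR (390,388), FR (222,455). The lid is upright with the lever standing above it, and the block's sides run at about 45° in the picture.

```bash
python3 - <<'E'
from h import *
T,S=cam("top"),cam("side")
tc=lambda p:((p[0]+.5)/5-.5+270,(p[1]+.5)/4.6-.5+90)
sc=lambda p:((p[0]+.5)/3.5-.5+290,(p[1]+.5)/3.5-.5+105)
def both(n,a,b):
    X=tri(T,a,S,b); print(n,X.round(4),'repr',(proj(T,X)-a).round(1),(proj(S,X)-b).round(1)); return X
q=[both(n,tc(a),sc(b)) for n,a,b in(("FL",(148,447),(55,310)),("FR",(472,432),(222,455)),("BR",(458,218),(390,388)),("BL",(132,233),(210,252)))]
print('kiln',np.mean(q,0).round(4),'yaw',[np.arctan2(d[1],d[0]).round(3) for d in(q[3]-q[0],q[2]-q[1])],[(np.arctan2(d[1],d[0])-np.pi/2).round(3) for d in(q[3]-q[2],q[0]-q[1])], [np.linalg.norm(d).round(3) for d in(q[3]-q[0],q[2]-q[1],q[3]-q[2],q[0]-q[1])])
both('glass',(406.18,207.0),(368.08,316.3))
print([plane(T,tc(p),.098).round(4) for p in((148,447),(472,432),(458,218),(132,233))])
for n,a,b in(("lidL under",(110,120),(240,65)),("lidR under",(475,105),(440,168))): both(n,tc(a),sc(b))
for n,p,z in(("gl corners",(634,540),.02),("",(684,498),.02),("",(731,541),.02),("",(680,586),.02),('jar',(660,210),.075)): print(n,plane(T,tc(p),z).round(4))
print('teal',plane(T,(380,232),.046),'glue',plane(T,(222,189),.1))
E
```

```text
FL [0.5036 0.0308 0.1009] repr [ 0.2 -0.4] [-0.6  0.1]
FR [ 0.5068 -0.1585  0.1013] repr [ 0.1 -0.1] [-0.3  0.1]
BR [ 0.6509 -0.1573  0.0913] repr [-0.   0.1] [ 0.1 -0. ]
BL [0.6465 0.0376 0.0961] repr [ 0.2 -0.3] [-0.5  0.1]
kiln [ 0.5769 -0.0619  0.0974] yaw [np.float64(0.048), np.float64(0.008)] [np.float64(0.023), np.float64(0.017)] [np.float64(0.143), np.float64(0.144), np.float64(0.195), np.float64(0.189)]
glass [ 0.4464 -0.2935  0.014 ] repr [ 0.  -0.1] [-0.1  0. ]
[array([0.5031, 0.0314, 0.098 ]), array([ 0.507 , -0.1586,  0.098 ]), array([ 0.649 , -0.1568,  0.098 ]), array([0.6449, 0.038 , 0.098 ])]
lidL under [0.6683 0.0407 0.2429] repr [-0.1  0.2] [ 0.2 -0.1]
lidR under [ 0.6682 -0.1541  0.2511] repr [-0.1  0.2] [ 0.3 -0.1]
gl corners [ 0.4463 -0.2622  0.02  ]
 [ 0.4738 -0.2947  0.02  ]
 [ 0.4438 -0.3217  0.02  ]
 [ 0.4145 -0.2885  0.02  ]
jar [ 0.6578 -0.2819  0.075 ]
teal [ 0.36846233 -0.20448925  0.046     ] glue [0.50307184 0.25703155 0.1       ]
```

```bash
cat >> h.py <<'E'
def delta(pos,yaw,pitch=0.):
    "tool-axes shift & rotvec to reach TCP pos with tool down, tool y at world angle yaw, tilted by pitch about tool y"
    s=bot.observe(); q=s["eef_rot"]; A=R.from_quat([*q[1:],q[0]])
    y=np.array([np.cos(yaw),np.sin(yaw),0]); z=np.array([0,0,-1.]); x=np.cross(y,z)
    B=R.from_matrix(np.c_[x,y,z])*R.from_rotvec([0,pitch,0])
    d=A.inv().apply(np.array(pos)-s["eef_pos"]); r=(A.inv()*B).as_rotvec()
    n=max(np.linalg.norm(d)/.0417,np.linalg.norm(r)/.125)
    print('clock',round(s["clock"],2),'pos',s["eef_pos"].round(4),'d',d.round(4),'r',r.round(3),'rows',round(n,1),'F',s["contact_force"].round(1),'w',s["width"].round(4))
E
python3 -c "
from h import *
delta((.40,.12,.25),.9);delta((.4455,-.2925,.16),.703)"
```

```text
Traceback (most recent call last):
  File "h.py", line 25, in delta
    print('clock',round(s["clock"],2),'pos',s["eef_pos"].round(4),'d',d.round(4),'r',r.round(3),'rows',round(n,1),'F',s["contact_force"].round(1),'w',s["width"].round(4))
                                                                                                                                                      ^^^^^^^^^^^^^^^^
AttributeError: 'float' object has no attribute 'round'
```

```bash
sed -i 's/s\["width"\].round(4)/round(s["width"],4)/' h.py
python3 -c "
from h import *
delta((.40,.12,.25),.9);delta((.4455,-.2925,.16),.703)"
```

```text
clock 0.1 pos [0.2048 0.5365 0.2044] d [-0.3309 -0.3196 -0.045 ] r [-0.002  0.     0.306] rows 11.1 F [ 0.6  0.1 -0.2] w 0.0939
clock 0.1 pos [0.2048 0.5365 0.2044] d [-0.5206 -0.6885  0.0457] r [-0.002  0.     0.503] rows 20.7 F [ 0.6  0.1 -0.2] w 0.0939
```

```bash
python3 nudge.py '[[-0.03,-0.028,-0.01,0,0,0.03],[-0.06,-0.056,-0.02,0,0,0.06],[-0.09,-0.084,-0.03,0,0,0.09],[-0.12,-0.112,-0.04,0,0,0.12],[-0.15,-0.14,-0.045,0,0,0.15],[-0.18,-0.168,-0.045,0,0,0.18],[-0.21,-0.196,-0.045,0,0,0.21],[-0.24,-0.224,-0.045,0,0,0.24]]' 0.09
python3 -c "
from h import *
delta((.4455,-.2925,.16),.703)"
```

```text
clock: 0.77
eef_pos: [0.3495, 0.2405, 0.2504]
eef_rot: [0.0, 0.298, 0.955, 0.0]
contact_force: [0.7, 0.6, 0.3]
width: 0.0899
finger_force: 0.0
clock 0.77 pos [0.3495 0.2405 0.2504] d [-0.3823 -0.3836  0.0904] r [0.    0.    0.262] rows 13.2 F [0.7 0.6 0.3] w 0.0899
```

```bash
python3 nudge.py '[[-0.028,-0.028,0,0,0,0.03],[-0.056,-0.056,0,0,0,0.06],[-0.084,-0.084,0,0,0,0.09],[-0.112,-0.112,0,0,0,0.12],[-0.14,-0.14,0,0,0,0.15],[-0.168,-0.168,0,0,0,0.18],[-0.196,-0.196,0.01,0,0,0.21],[-0.224,-0.224,0.02,0,0,0.24]]'
python3 nudge.py '[[-0.026,-0.026,0.01,0,0,0.02],[-0.052,-0.052,0.02,0,0,0.02],[-0.078,-0.078,0.03,0,0,0.022],[-0.104,-0.104,0.04,0,0,0.022],[-0.13,-0.132,0.055,0,0,0.022],[-0.15,-0.152,0.065,0,0,0.022],[-0.158,-0.16,0.07,0,0,0.022],[-0.158,-0.16,0.07,0,0,0.022]]'
python3 - <<'E'
from h import *
delta((.4455,-.2925,.16),.703)
s=bot.observe(); im=camrig.read_camera("wrist"); cv2.imwrite("pics/w1.png",im[:,:,::-1])
C=cam("wrist",s)
print([proj(C,(.4455,-.2925,.02)).round(0)])
E
```

```text
clock: 1.43
eef_pos: [0.4065, -0.0714, 0.2307]
eef_rot: [0.001, 0.411, 0.912, 0.0]
contact_force: [0.6, -0.2, 0.5]
width: 0.09
finger_force: 0.0
clock: 2.1
eef_pos: [0.3903, -0.2949, 0.1587]
eef_rot: [-0.002, 0.422, 0.907, 0.001]
contact_force: [-0.3, 0.3, -0.6]
width: 0.0901
finger_force: 0.0
clock 2.1 pos [ 0.3903 -0.2949  0.1587] d [-0.0338  0.0437 -0.0014] r [-0.    -0.003 -0.002] rows 1.3 F [-0.3  0.3 -0.6] w 0.0901
[array([366., 220.])]
```

View pics/w1.png

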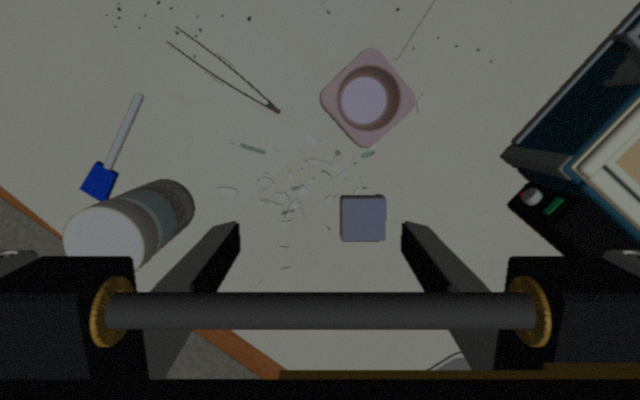

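The wrist view shows the block square to the fingers at (363,218), a pixel or two from its prediction (366,220). The tea-light is at (367,97), and a white bottle at (130,235) lies left of the fingers.

```bash
cat >> h.py <<'E'
def blk(im,box):
    x,y,w,h=box; c=cv2.GaussianBlur(im,(3,3),0)[y:y+h,x:x+w].astype(int)   # BGR
    m=((c[...,0]-c[...,2])>10).astype(np.uint8)
    cs=max(cv2.findContours(m,0,2,offset=(x,y))[0],key=cv2.contourArea); return cv2.minAreaRect(cs)
E
python3 - <<'E'
from h import *
s=bot.observe(); C=cam("wrist",s); im=cv2.imread("pics/w1.png"); print(im[218,363],im[218,320])
r=blk(im,(320,175,80,85)); print(r); print(plane(C,r[0],.02)); np.save("p1.npy",np.r_[s["eef_pos"],s["eef_rot"],r[0]])
print('white',plane(cam("top"),(454,257),.1))
E
python3 nudge.py '[[-0.011,0.015,0,0,0,0],[-0.022,0.03,0,0,0,0],[-0.034,0.0437,0,0,0,0],[-0.034,0.0437,0,0,0,0],[-0.034,0.0437,0,0,0,0]]'
python3 - <<'E'
from h import *
p=np.load("p1.npy"); C1=cam("wrist",dict(eef_pos=p[:3],eef_rot=p[3:7]))
s=bot.observe(); im=camrig.read_camera("wrist")[:,:,::-1].copy(); cv2.imwrite("pics/w2.png",im); C=cam("wrist",s)
u=proj(C,(.4455,-.2925,.02)); print(u)
r=blk(im,(int(u[0])-45,int(u[1])-45,90,90)); print(r,plane(C,r[0],.02)); X=tri(C1,p[7:],C,r[0]); print('tri',X)
a=np.array([plane(C,q,.02) for q in cv2.boxPoints(r)]); print(a.round(4))
delta((*plane(C,r[0],.02)[:2],.05),.703)
E
```

```text
[97 82 78] [108 116 115]
((364.0, 219.0), (40.0, 42.0), 90.0)
[ 0.44446378 -0.29113487  0.02      ]
white [ 0.28610205 -0.40371042  0.1       ]
clock: 2.57
eef_pos: [0.4477, -0.2895, 0.1611]
eef_rot: [0.0, 0.418, 0.908, 0.0]
contact_force: [-1.0, -0.8, 0.3]
width: 0.0902
finger_force: 0.0
[317.00105354 186.26697831]
((314.5, 185.0), (43.0, 42.0), 0.0) [ 0.44286505 -0.29311267  0.02      ]
tri [ 0.44150821 -0.29049564  0.03008555]
[[ 0.4404 -0.3227  0.02  ]
 [ 0.4142 -0.2908  0.02  ]
 [ 0.4452 -0.2644  0.02  ]
 [ 0.4723 -0.2955  0.02  ]]
clock 2.62 pos [ 0.447  -0.2897  0.1608] d [ 0.     -0.0053  0.1108] r [-0.    -0.     0.003] rows 2.7 F [ 0.5  0.5 -0.4] w 0.0898
```

```bash
python3 nudge.py '[[0,-0.004,0.02,0,0,0],[0,-0.0045,0.045,0,0,0],[0,-0.0045,0.07,0,0,0],[0,-0.0045,0.095,0,0,0],[0,-0.0045,0.118,0,0,0],[0,-0.0045,0.136,0,0,0],[0,-0.0045,0.147,0,0,0],[0,-0.0045,0.152,0,0,0]]' 0.09
python3 -c "
from h import *
delta((.4437,-.2925,.005),.703)"
```

```text
clock: 3.28
eef_pos: [0.4418, -0.2928, 0.007]
eef_rot: [-0.002, 0.42, 0.908, 0.001]
contact_force: [-0.1, -0.6, -0.7]
width: 0.0902
finger_force: 0.0
clock 3.28 pos [ 0.4418 -0.2928  0.007 ] d [-0.001   0.0016  0.002 ] r [-0.    -0.003  0.001] rows 0.1 F [-0.1 -0.6 -0.7] w 0.0902
```

```bash
python3 nudge.py '[[0,0,0.001,0,0,0],[0,0,0.002,0,0,0],[0,0,0.002,0,0,0],[0,0,0.002,0,0,0],[0,0,0.002,0,0,0],[0,0,0.002,0,0,0],[0,0,0.002,0,0,0],[0,0,0.002,0,0,0]]' 0.03 15
python3 nudge.py '[[0,0,0,0,0,0],[0,0,0,0,0,0],[0,0,0,0,0,0],[0,0,0,0,0,0],[0,0,0,0,0,0],[0,0,0,0,0,0]]'
python3 -c "
from h import *
delta((.4437,-.2925,.22),.703)"
```

```text
clock: 3.95
eef_pos: [0.4438, -0.2944, 0.0069]
eef_rot: [0.0, 0.42, 0.908, -0.0]
contact_force: [0.4, 0.8, 1.8]
width: 0.0448
finger_force: 15.0
clock: 4.45
eef_pos: [0.4438, -0.2945, 0.0069]
eef_rot: [0.0, 0.42, 0.908, -0.0]
contact_force: [0.6, 1.7, 4.9]
width: 0.0449
finger_force: 15.0
clock 4.45 pos [ 0.4438 -0.2945  0.0069] d [ 0.0014  0.0012 -0.2131] r [0.    0.001 0.001] rows 5.1 F [0.6 1.7 4.9] w 0.0449
```

```bash
python3 nudge.py '[[0,0,-0.01,0,0,0],[0,0,-0.03,0,0,0],[0,0,-0.06,0,0,0],[0,0,-0.09,0,0,0],[0,0,-0.12,0,0,0],[0,0,-0.15,0,0,0],[0,0,-0.165,0,0,0],[0,0,-0.17,0,0,0]]'
python3 -c "
from h import *
delta((.46,-.15,.18),1.593);delta((.577,-.0605,.17),1.593)"
```

```text
clock: 5.12
eef_pos: [0.4448, -0.2957, 0.1801]
eef_rot: [0.003, 0.42, 0.908, -0.001]
contact_force: [0.5, -0.9, 0.1]
width: 0.0449
finger_force: 15.0
clock 5.12 pos [ 0.4448 -0.2957  0.1801] d [ 0.1012  0.1059 -0.0004] r [-0.002  0.006 -0.889] rows 7.1 F [ 0.5 -0.9  0.1] w 0.0449
clock 5.12 pos [ 0.4448 -0.2957  0.1801] d [0.0938 0.253  0.0097] r [-0.002  0.006 -0.889] rows 7.1 F [ 0.5 -0.9  0.1] w 0.0449
```

```bash
python3 nudge.py '[[0.01,0.01,0,0,0,-0.08],[0.024,0.025,0,0,0,-0.19],[0.038,0.04,0,0,0,-0.3],[0.052,0.055,0,0,0,-0.41],[0.066,0.07,0,0,0,-0.53],[0.08,0.085,0,0,0,-0.65],[0.092,0.097,0,0,0,-0.77],[0.1012,0.1059,0,0,0,-0.889]]'
python3 nudge.py '[[0,0,0,0,0,0],[0,0,0,0,0,0]]'
python3 -c "
from h import *
delta((.577,-.0605,.17),1.593)"
```

```text
clock: 5.78
eef_pos: [0.4573, -0.1465, 0.1747]
eef_rot: [-0.002, -0.014, 1.0, 0.001]
contact_force: [1.0, 0.0, -1.5]
width: 0.0451
finger_force: 15.0
clock: 5.95
eef_pos: [0.4578, -0.148, 0.1752]
eef_rot: [-0.001, -0.01, 1.0, 0.0]
contact_force: [-0.5, -0.6, -0.5]
width: 0.0448
finger_force: 15.0
clock 5.95 pos [ 0.4578 -0.148   0.1752] d [-0.121  0.085  0.005] r [ 0.001 -0.002 -0.002] rows 3.5 F [-0.5 -0.6 -0.5] w 0.0448
```

```bash
python3 nudge.py '[[-0.015,0.01,0,0,0,0],[-0.038,0.026,0,0,0,0],[-0.062,0.043,0,0,0,0],[-0.085,0.06,0,0,0,0],[-0.107,0.075,0,0,0,0],[-0.121,0.085,0,0,0,0],[-0.121,0.085,0,0,0,0]]'
python3 - <<'E'
from h import *
s=bot.observe(); im=camrig.read_camera("wrist")[:,:,::-1].copy(); C=cam("wrist",s)
for dx,dy in((45,70),(45,-70),(-45,-70),(-45,70)):
    c,n=np.cos(.022),np.sin(.022); X=(.577+(dx*c-dy*n)/1e3,-.0605+(dx*n+dy*c)/1e3,.065)
    cv2.circle(im,tuple(int(v) for v in proj(C,X)),3,(0,0,255),-1)
cv2.imwrite("pics/w3.png",im)
delta((.577,-.0605,.073),1.593)
E
```

```text
clock: 6.53
eef_pos: [0.5798, -0.0602, 0.1756]
eef_rot: [0.0, -0.011, 1.0, 0.0]
contact_force: [0.0, 0.8, -0.8]
width: 0.0448
finger_force: 15.0
clock 6.58 pos [ 0.5782 -0.0612  0.1754] d [0.0011 0.0007 0.1024] r [-0.    -0.001 -0.001] rows 2.5 F [-0.3 -0.7 -0.8] w 0.045
```

View pics/w3.png

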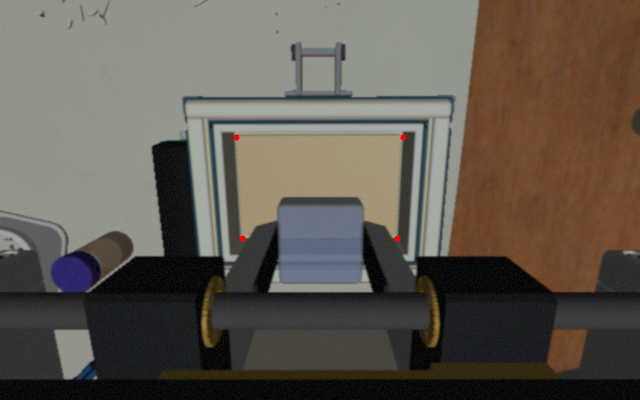

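The red predictions of the shelf's front corners, made at z=0.065, fall on the real corners at (237,137) and (402,137). That confirms the shelf's place and height, and the block hangs centred between the fingers.

```bash
python3 nudge.py '[[0.001,0,0.015,0,0,0],[0.001,0,0.032,0,0,0],[0.001,0,0.05,0,0,0],[0.001,0,0.065,0,0,0],[0.001,0,0.078,0,0,0],[0.001,0,0.088,0,0,0],[0.001,0,0.094,0,0,0],[0.001,0,0.097,0,0,0]]'
python3 nudge.py '[[0,0,0.001,0,0,0],[0,0,0.002,0,0,0],[0,0,0.003,0,0,0],[0,0,0.004,0,0,0],[0,0,0.004,0,0,0],[0,0,0.004,0,0,0]]'
python3 -c "
from h import *
delta((.577,-.0605,.072),1.593)"
```

```text
clock: 7.25
eef_pos: [0.5756, -0.0617, 0.0783]
eef_rot: [-0.001, -0.01, 1.0, 0.0]
contact_force: [1.0, -0.4, -1.3]
width: 0.0453
finger_force: 15.0
clock: 7.75
eef_pos: [0.577, -0.0609, 0.0758]
eef_rot: [0.0, -0.011, 1.0, -0.0]
contact_force: [0.3, 0.2, -0.6]
width: 0.0444
finger_force: 15.0
clock 7.75 pos [ 0.577  -0.0609  0.0758] d [-0.      0.0004  0.0038] r [-0.     0.001  0.   ] rows 0.1 F [ 0.3  0.2 -0.6] w 0.0444
```

```bash
for i in 1; do python3 nudge.py '[[0,0,0.0005,0,0,0],[0,0,0.001,0,0,0],[0,0,0.0015,0,0,0],[0,0,0.002,0,0,0],[0,0,0.002,0,0,0]]' | grep -E 'pos|force'; done
python3 nudge.py '[[0,0,0.0005,0,0,0],[0,0,0.001,0,0,0],[0,0,0.001,0,0,0],[0,0,0.001,0,0,0]]' | grep -E 'pos|contact'
python3 nudge.py '[[0,0,0.0005,0,0,0],[0,0,0.001,0,0,0],[0,0,0.001,0,0,0],[0,0,0.001,0,0,0]]' | grep -E 'pos|contact'
```

```text
eef_pos: [0.5766, -0.0609, 0.0733]
contact_force: [-0.1, -0.4, -1.0]
finger_force: 15.0
eef_pos: [0.5767, -0.0609, 0.0724]
contact_force: [0.3, 1.4, -0.0]
eef_pos: [0.5769, -0.061, 0.0719]
contact_force: [-0.9, -0.6, 2.7]
```

```bash
python3 nudge.py '[[0,0,0,0,0,0],[0,0,0,0,0,0],[0,0,0,0,0,0],[0,0,0,0,0,0],[0,0,0,0,0,0],[0,0,0,0,0,0]]' 0.07
python3 nudge.py '[[0,0,-0.005,0,0,0],[0,0,-0.015,0,0,0],[0,0,-0.03,0,0,0],[0,0,-0.05,0,0,0],[0,0,-0.075,0,0,0],[0,0,-0.1,0,0,0],[0.015,0,-0.12,0,0,0],[0.03,0,-0.13,0,0,0]]'
python3 nudge.py '[[0.03,0,-0.02,0,0,0],[0.06,0,-0.04,0,0,0],[0.06,0,-0.04,0,0,0],[0.06,0,-0.04,0,0,0]]'
python3 - <<'E'
from h import *
s=bot.observe(); im=camrig.read_camera("wrist")[:,:,::-1].copy(); C=cam("wrist",s)
u=proj(C,(.577,-.0605,.085)); print(u)
x,y,w,h=int(u[0])-50,int(u[1])-50,100,100
try: r=blk(im,(x,y,w,h)); print(r,plane(C,r[0],.085))
except Exception as e: print(e)
cv2.imwrite("pics/w4.png",im)
delta((.577,-.0605,.3),1.593)
E
```

```text
clock: 9.33
eef_pos: [0.5768, -0.0609, 0.0714]
eef_rot: [-0.0, -0.011, 1.0, -0.0]
contact_force: [0.6, -0.0, -0.2]
width: 0.07
finger_force: 0.0
clock: 10.0
eef_pos: [0.5489, -0.0622, 0.2062]
eef_rot: [0.003, -0.011, 1.0, -0.001]
contact_force: [0.5, 0.0, 0.3]
width: 0.0702
finger_force: 0.0
clock: 10.33
eef_pos: [0.4874, -0.0633, 0.2443]
eef_rot: [0.003, -0.011, 1.0, -0.001]
contact_force: [-0.4, -0.1, 1.1]
width: 0.0699
finger_force: 0.0
[321.28882324 262.76186556]
((321.0, 260.5), (35.0, 38.0), 90.0) [ 0.57437398 -0.06086816  0.085     ]
clock 10.38 pos [ 0.4874 -0.0631  0.2429] d [-0.0898  0.0006 -0.0568] r [-0.001  0.003 -0.   ] rows 2.5 F [ 0.2 -0.5 -0.3] w 0.07
```

View pics/w4.png

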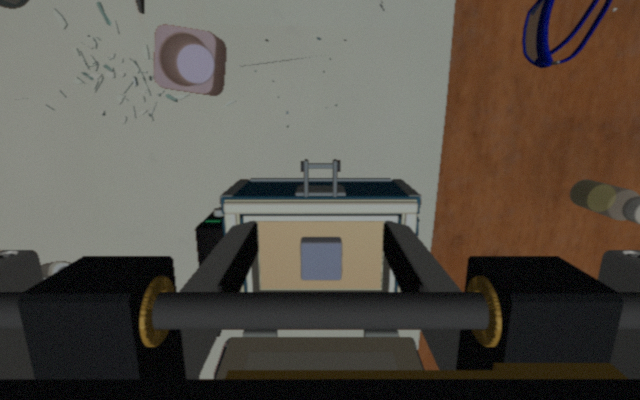

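The block lies flat in the shelf's middle at (321,260), measured at (0.574,-0.061), against a centre of (0.577,-0.0605). Next I go behind the lid, to the left of the lever, with the fingers shut.

```bash
python3 nudge.py '[[0,0.01,-0.01,0,0,0.12],[0,0.02,-0.02,0,0,0.24],[0,0.03,-0.03,0,0,0.36],[0,0.04,-0.04,0,0,0.48],[0,0.05,-0.05,0,0,0.6],[0,0.06,-0.06,0,0,0.72],[0,0.068,-0.07,0,0,0.84],[0,0.075,-0.077,0,0,0.96]]' 0.0 10
python3 nudge.py '[[0,0,0,0,0,0.12],[0,0,0,0,0,0.24],[0,0,0,0,0,0.36],[0,0,0,0,0,0.48],[0,0,0,0,0,0.6],[0,0,0,0,0,0.61],[0,0,0,0,0,0.61]]'
python3 -c "
from h import *
delta((.75,.015,.32),.022)
print(bot.observe()['qpos'].round(2))"
```

```text
clock: 11.05
eef_pos: [0.486, 0.0129, 0.3181]
eef_rot: [-0.001, 0.454, 0.891, -0.0]
contact_force: [0.4, 0.8, 0.4]
width: 0.0202
finger_force: 0.0
clock: 11.63
eef_pos: [0.4855, 0.0122, 0.3174]
eef_rot: [-0.001, 0.698, 0.716, -0.001]
contact_force: [-0.2, -0.0, -0.6]
width: 0.0003
finger_force: 0.0
clock 11.63 pos [0.4855 0.0122 0.3174] d [-0.0041  0.2645 -0.0031] r [-0.002 -0.     0.004] rows 6.3 F [-0.2 -0.  -0.6] w 0.0003
[-0.15 -0.05  1.59  0.    1.61 -0.18]
```

```bash
python3 nudge.py '[[0,0.02,0,0,0,0],[0,0.055,0,0,0,0],[0,0.09,0,0,0,0],[0,0.125,0,0,0,0],[0,0.16,0,0,0,0],[0,0.195,0,0,0,0],[-0.002,0.23,0,0,0,0],[-0.004,0.255,0,0,0,0]]'
python3 nudge.py '[[0,0.008,0,0,0,0],[0,0.008,0,0,0,0],[0,0.008,0,0,0,0]]'
python3 - <<'E'
from h import *
delta((.75,.015,.235),.022)
t=camrig.read_camera("top")[:,:,::-1];s=camrig.read_camera("side")[:,:,::-1]
a=cv2.resize(s[40:240,300:460],(400,500),interpolation=cv2.INTER_CUBIC);b=cv2.resize(t[60:220,270:398],(400,500),interpolation=cv2.INTER_CUBIC)
cv2.imwrite("pics/m1.png",np.hstack([a,b]))
E
```

```text
clock: 12.3
eef_pos: [0.7425, 0.0141, 0.3162]
eef_rot: [-0.001, 0.698, 0.716, -0.0]
contact_force: [0.2, -0.2, 0.3]
width: 0.0004
finger_force: 0.0
clock: 12.55
eef_pos: [0.7482, 0.0142, 0.3166]
eef_rot: [-0.001, 0.698, 0.716, -0.001]
contact_force: [-0.9, -0.6, 0.2]
width: 0.0005
finger_force: 0.0
clock 12.55 pos [0.7482 0.0142 0.3166] d [0.0007 0.002  0.0816] r [-0.003 -0.     0.003] rows 2.0 F [-0.9 -0.6  0.2] w 0.0005
```

View pics/m1.png

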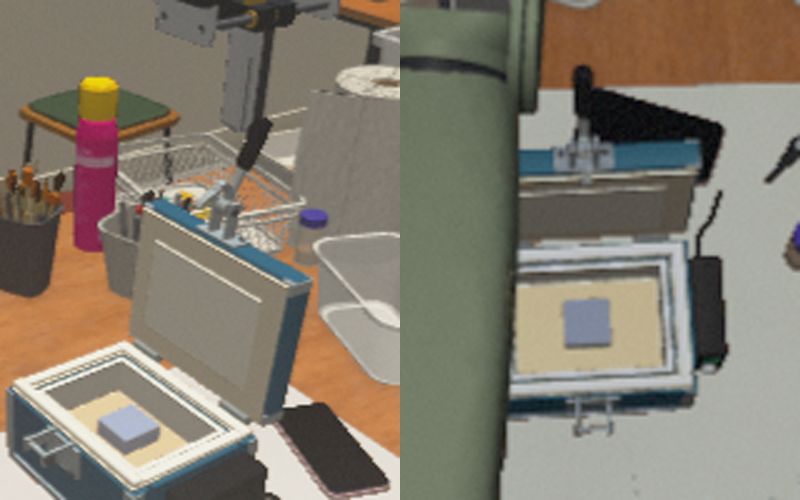

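The fingers are behind the lid's left half, clear of the lever, which is at (258,145) on the left and (585,80) on the right. The forearm passes to the lever's left, and the block sits mid-shelf.

```bash
python3 nudge.py '[[0,0,0.01,0,0,0],[0,0,0.025,0,0,0],[0,0,0.04,0,0,0],[0,0,0.055,0,0,0],[0,0,0.07,0,0,0],[0,0,0.08,0,0,0],[0,0,0.08,0,0,0]]' | grep -E 'pos|contact'
python3 nudge.py '[[0,-0.005,0,0,0,0],[0,-0.01,0,0,0,0],[0,-0.015,0,0,0,0],[0,-0.02,0,0,0,0],[0,-0.025,0,0,0,0],[0,-0.03,0,0,0,0]]' | grep -E 'pos|contact'
python3 nudge.py '[[0,-0.002,0,0,0,0],[0,-0.004,0,0,0,0],[0,-0.006,0,0,0,0],[0,-0.008,0,0,0,0],[0,-0.01,0,0,0,0],[0,-0.01,0,0,0,0]]' | grep -E 'pos|contact'
```

```text
eef_pos: [0.7458, 0.0144, 0.235]
contact_force: [-0.0, 0.2, -0.1]
eef_pos: [0.7178, 0.0134, 0.2393]
contact_force: [-0.1, -0.6, -0.2]
eef_pos: [0.7079, 0.0132, 0.2384]
contact_force: [-0.2, 0.4, -1.0]
```

```bash
python3 nudge.py '[[0,-0.002,0,0,0,0],[0,-0.004,0,0,0,0],[0,-0.006,0,0,0,0],[0,-0.008,0,0,0,0],[0,-0.01,0,0,0,0],[0,-0.012,0,0,0,0]]' | grep -E 'clock|pos|contact'
python3 - <<'E'
import numpy as np
for s in(.132,):
  for th in np.arange(1.6,-.05,-.1):
    x=.652-s*np.cos(th)+.03*np.sin(th)+.0125*np.cos(0); z=.105+s*np.sin(th)+.03*np.cos(th); print(round(th,2),round(x,4),round(z,4))
E
```

```text
clock: 14.73
eef_pos: [0.6985, 0.013, 0.239]
contact_force: [7.3, 0.4, -1.9]
1.6 0.6983 0.2361
1.5 0.6851 0.2388
1.4 0.6716 0.2402
1.3 0.6581 0.2402
1.2 0.6446 0.2389
1.1 0.6314 0.2362
1.0 0.6184 0.2323
0.9 0.6059 0.227
0.8 0.5941 0.2206
0.7 0.5829 0.213
0.6 0.5725 0.2043
0.5 0.563 0.1946
0.4 0.5546 0.184
0.3 0.5473 0.1727
0.2 0.5411 0.1606
0.1 0.5362 0.148
-0.0 0.5325 0.135
```

```bash
python3 nudge.py '[[0,-0.0066,-0.0015,0,0,0],[0,-0.0132,-0.0027,0,0,0],[0,-0.02,-0.0035,0,0,0],[0,-0.0267,-0.0041,0,0,0],[0,-0.0335,-0.0042,0,0,0],[0,-0.0402,-0.0041,0,0,0],[0,-0.047,-0.0036,0,0,0],[0,-0.0537,-0.0028,0,0,0]]' | grep -E 'clock|pos|contact'
python3 -c "
from h import *
delta((.6184,.014,.2323),.022);delta((.5941,.014,.2206),.022)"
```

```text
clock: 15.4
eef_pos: [0.6451, 0.0117, 0.2429]
contact_force: [6.4, 0.7, 0.4]
clock 15.4 pos [0.6451 0.0117 0.2429] d [ 0.0029 -0.0267  0.0104] r [0.008 0.    0.001] rows 0.7 F [6.4 0.7 0.4] w 0.0004
clock 15.4 pos [0.6451 0.0117 0.2429] d [ 0.0034 -0.0511  0.0219] r [0.008 0.    0.001] rows 1.3 F [6.4 0.7 0.4] w 0.0004
```

```bash
python3 nudge.py '[[0,-0.0066,0.0015,0,0,0],[0,-0.0132,0.0035,0,0,0],[0,-0.0197,0.006,0,0,0],[0,-0.0262,0.009,0,0,0],[0,-0.0325,0.012,0,0,0],[0,-0.0387,0.0155,0,0,0],[0,-0.0447,0.019,0,0,0],[0,-0.0505,0.0225,0,0,0]]' | grep -E 'clock|pos|contact'
python3 -c "
from h import *
delta((.5725,.012,.2043),.022);delta((.5546,.012,.184),.022)"
```

```text
clock: 16.07
eef_pos: [0.5943, 0.0103, 0.2223]
contact_force: [2.1, -0.1, 7.4]
clock 16.07 pos [0.5943 0.0103 0.2223] d [ 0.0022 -0.0219  0.0178] r [0.008 0.001 0.001] rows 0.7 F [ 2.1 -0.1  7.4] w 0.0007
clock 16.07 pos [0.5943 0.0103 0.2223] d [ 0.0027 -0.04    0.0379] r [0.008 0.001 0.001] rows 1.3 F [ 2.1 -0.1  7.4] w 0.0007
```

Following nicely; I continue along the arc, 0.8 → 0.4.

```bash
python3 nudge.py '[[0,-0.0057,0.004,0,0,0],[0,-0.0112,0.008,0,0,0],[0,-0.0165,0.0125,0,0,0],[0,-0.0217,0.017,0,0,0],[0,-0.0265,0.022,0,0,0],[0,-0.0312,0.0272,0,0,0],[0,-0.0355,0.0325,0,0,0],[0,-0.0397,0.0378,0,0,0]]' | grep -E 'clock|pos|contact'
python3 -c "
from h import *
delta((.5411,.012,.1606),.022);delta((.5362,.012,.148),.022)"
```

```text
clock: 16.73
eef_pos: [0.5529, 0.0094, 0.183]
contact_force: [-0.9, 0.5, 5.4]
clock 16.73 pos [0.5529 0.0094 0.183 ] d [ 0.0029 -0.0118  0.0224] r [0.003 0.001 0.001] rows 0.6 F [-0.9  0.5  5.4] w 0.0005
clock 16.73 pos [0.5529 0.0094 0.183 ] d [ 0.003  -0.0168  0.0349] r [0.003 0.001 0.001] rows 0.9 F [-0.9  0.5  5.4] w 0.0005
```

```bash
python3 nudge.py '[[0.0,-0.0035,0.0045,0,0,0],[0,-0.0065,0.009,0,0,0],[0,-0.009,0.0135,0,0,0],[0,-0.011,0.018,0,0,0],[0,-0.013,0.0225,0,0,0],[0,-0.0145,0.027,0,0,0],[0,-0.016,0.031,0,0,0],[0,-0.0168,0.035,0,0,0]]' | grep -E 'clock|pos|contact'
python3 nudge.py '[[0,-0.0005,0.001,0,0,0],[0,-0.001,0.002,0,0,0],[0,-0.0015,0.003,0,0,0],[0,-0.002,0.004,0,0,0],[0,-0.0025,0.005,0,0,0],[0,-0.003,0.006,0,0,0]]' | grep -E 'clock|pos|contact'
python3 nudge.py '[[0,0,0.0005,0,0,0],[0,0,0.001,0,0,0],[0,0,0.0015,0,0,0],[0,0,0.002,0,0,0],[0,0,0.002,0,0,0]]' | grep -E 'clock|pos|contact'
```

```text
clock: 17.4
eef_pos: [0.5348, 0.0093, 0.1451]
contact_force: [-2.2, -0.7, 3.4]
clock: 17.9
eef_pos: [0.5332, 0.0093, 0.1402]
contact_force: [0.1, 0.2, 3.0]
clock: 18.32
eef_pos: [0.5325, 0.0092, 0.1379]
contact_force: [0.6, 0.9, 1.3]
```

```bash
python3 nudge.py '[[0,0,0.0005,0,0,0],[0,0,0.001,0,0,0],[0,0,0.001,0,0,0]]' | grep -E 'pos|contact'
python3 nudge.py '[[0,0,0.0005,0,0,0],[0,0,0.0008,0,0,0],[0,0,0.0008,0,0,0]]' | grep -E 'pos|contact'
python3 nudge.py '[[0,0,0.0005,0,0,0],[0,0,0.0008,0,0,0],[0,0,0.0008,0,0,0]]' | grep -E 'pos|contact'
```

```text
eef_pos: [0.5325, 0.0093, 0.1376]
contact_force: [-1.8, 0.8, 5.1]
eef_pos: [0.5325, 0.0092, 0.1375]
contact_force: [-3.0, 0.8, 9.1]
eef_pos: [0.5325, 0.0092, 0.1373]
contact_force: [-4.2, 0.8, 12.4]
```

```bash
python3 nudge.py '[[0,0,0.0006,0,0,0],[0,0,0.0012,0,0,0],[0,0,0.0012,0,0,0],[0,0,0.0012,0,0,0]]' | grep -E 'pos|contact'
python3 nudge.py '[[0,0,-0.004,0,0,0],[0,0,-0.01,0,0,0],[0,0,-0.025,0,0,0],[0,0,-0.05,0,0,0],[0,0,-0.08,0,0,0],[0,0,-0.1,0,0,0],[0,0,-0.1,0,0,0]]' | grep -E 'clock|pos|contact'
python3 - <<'E'
from h import *
c,n=np.cos(.022),np.sin(.022)
g=lambda x,y:(.577+x*c-y*n,-.0605+x*n+y*c)
print('pivot',g(-.105,0),'grip',g(-.105-.0544,0),'end',g(-.105-.076,0),'grip end',g(-.105-.046,0))
delta((*g(-.1594,0),.2),1.593)
t=camrig.read_camera("top")[:,:,::-1];s=camrig.read_camera("side")[:,:,::-1]
a=cv2.resize(s[120:280,270:430],(400,400),interpolation=cv2.INTER_CUBIC);b=cv2.resize(t[120:240,270:390],(400,400),interpolation=cv2.INTER_CUBIC)
cv2.imwrite("pics/m2.png",np.hstack([a,b]))
E
```

```text
eef_pos: [0.5324, 0.0092, 0.137]
contact_force: [-6.2, 1.5, 16.5]
clock: 19.98
eef_pos: [0.5356, 0.0086, 0.2392]
contact_force: [1.1, 0.4, 0.8]
pivot (np.float64(0.4720254089751465), np.float64(-0.06280981366450937)) grip (np.float64(0.4176385732441748), np.float64(-0.064006517124979)) end (np.float64(0.3960438002333478), np.float64(-0.06448167879310664)) grip end (np.float64(0.4260365405261631), np.float64(-0.06382173203181825))
clock 19.98 pos [0.5356 0.0086 0.2392] d [-0.0698 -0.12    0.0382] r [ 0.006  0.009 -1.57 ] rows 12.6 F [1.1 0.4 0.8] w 0.0003
```

View pics/m2.png

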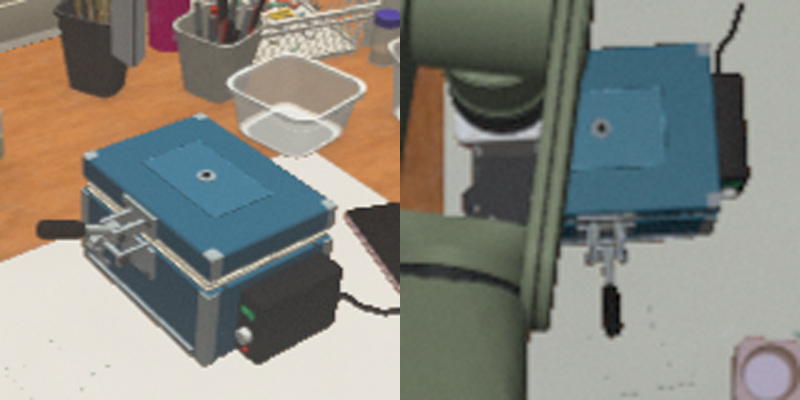

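The lid lies on its seal. The lever is still open, with its black handle centred at about (60,230) in the side half and (612,311) in the top half.

```bash
python3 - <<'E'
from h import *
T,S=cam("top"),cam("side")
for a,b in(((612,311),(60,230)),((612,287),(84,231)),((611,335),(37,229))):
    a=((a[0]-400+.5)/3.333-.5+270,(a[1]+.5)/3.333-.5+120);b=((b[0]+.5)/2.5-.5+270,(b[1]+.5)/2.5-.5+120)
    X=tri(T,a,S,b);print(X.round(4),(proj(T,X)-a).round(1),(proj(S,X)-b).round(1))
E
```

```text
[ 0.4167 -0.0645  0.1414] [-0.  0.] [ 0.1 -0. ]
[ 0.4392 -0.0657  0.1314] [ 0.1 -0.1] [-0.3  0.1]
[ 0.3954 -0.0627  0.1503] [-0.  0.] [ 0.1 -0. ]
```

```bash
python3 nudge.py '[[0,-0.03,0,0,0,-0.12],[-0.01,-0.06,0,0,0,-0.24],[-0.02,-0.09,0,0,0,-0.36],[-0.035,-0.12,0,0,0,-0.48],[-0.05,-0.12,0,0,0,-0.6],[-0.06,-0.12,0,0,0,-0.72],[-0.07,-0.12,0,0,0,-0.84],[-0.07,-0.12,0,0,0,-0.96]]' | grep -E 'clock|pos|contact'
python3 nudge.py '[[0,0,0,0,0,-0.12],[0,0,0,0,0,-0.24],[0,0,0,0,0,-0.36],[0,0,0,0,0,-0.48],[0,0,0,0,0,-0.6],[0,0,0,0,0,-0.61],[0,0,0,0,0,-0.61]]' | grep -E 'clock|pos|contact'
python3 -c "
from h import *
delta((.4176,-.064,.165),1.593)"
```

```text
clock: 20.75
eef_pos: [0.4125, -0.0646, 0.2317]
contact_force: [-0.6, 1.0, -0.3]
clock: 21.33
eef_pos: [0.413, -0.0632, 0.2322]
contact_force: [0.0, -0.1, -0.0]
clock 21.33 pos [ 0.413  -0.0632  0.2322] d [-0.0049 -0.001   0.0672] r [ 0.001 -0.004 -0.003] rows 1.6 F [ 0.  -0.1 -0. ] w 0.0004
```

The measured handle centre (0.4167,-0.0645,0.1414) agrees with the geometry. I now press it down step by step.

```bash
python3 nudge.py '[[-0.002,-0.001,0.015,0,0,0],[-0.005,-0.001,0.035,0,0,0],[-0.005,-0.001,0.055,0,0,0],[-0.005,-0.001,0.068,0,0,0],[-0.005,-0.001,0.072,0,0,0],[-0.005,-0.001,0.072,0,0,0]]' | grep -E 'clock|pos|contact'
python3 nudge.py '[[0,0,0.0015,0,0,0],[0,0,0.003,0,0,0],[0,0,0.0045,0,0,0],[0,0,0.006,0,0,0],[0,0,0.0075,0,0,0],[0,0,0.009,0,0,0]]' | grep -E 'clock|pos|contact'
python3 nudge.py '[[0,0,0.0015,0,0,0],[0,0,0.003,0,0,0],[0,0,0.0045,0,0,0],[0,0,0.006,0,0,0],[0,0,0.0075,0,0,0],[0,0,0.009,0,0,0]]' | grep -E 'clock|pos|contact'
```

```text
clock: 21.83
eef_pos: [0.4176, -0.0639, 0.1603]
contact_force: [0.0, -0.8, 0.4]
clock: 22.33
eef_pos: [0.4195, -0.0647, 0.1536]
contact_force: [-1.3, -0.1, 1.5]
clock: 22.83
eef_pos: [0.4191, -0.0645, 0.144]
contact_force: [-0.1, 0.4, 2.8]
```

```bash
python3 nudge.py '[[0,0,0.0015,0,0,0],[0,0,0.003,0,0,0],[0,0,0.0045,0,0,0],[0,0,0.006,0,0,0],[0,0,0.0075,0,0,0],[0,0,0.009,0,0,0],[0,0,0.0105,0,0,0],[0,0,0.012,0,0,0]]' | grep -E 'clock|pos|contact'
python3 nudge.py '[[0,0,0.001,0,0,0],[0,0,0.002,0,0,0],[0,0,0.003,0,0,0],[0,0,0.004,0,0,0],[0,0,0.005,0,0,0],[0,0,0.006,0,0,0]]' | grep -E 'clock|pos|contact'
```

```text
clock: 23.5
eef_pos: [0.4191, -0.0644, 0.132]
contact_force: [-1.2, 0.4, 1.7]
clock: 24.0
eef_pos: [0.4191, -0.0645, 0.1261]
contact_force: [-1.6, 0.3, 2.1]
```

```bash
python3 nudge.py '[[0,0,0.001,0,0,0],[0,0,0.002,0,0,0],[0,0,0.003,0,0,0],[0,0,0.004,0,0,0],[0,0,0.005,0,0,0],[0,0,0.006,0,0,0]]' | grep -E 'clock|pos|contact'
python3 nudge.py '[[0,0,0.001,0,0,0],[0,0,0.002,0,0,0],[0,0,0.003,0,0,0],[0,0,0.004,0,0,0],[0,0,0.005,0,0,0],[0,0,0.006,0,0,0]]' | grep -E 'clock|pos|contact'
```

```text
clock: 24.5
eef_pos: [0.4188, -0.0645, 0.1208]
contact_force: [-5.8, -0.4, 9.3]
clock: 25.0
eef_pos: [0.4188, -0.0645, 0.1154]
contact_force: [-6.3, 1.1, 14.3]
```

```bash
python3 nudge.py '[[0,0,0.001,0,0,0],[0,0,0.002,0,0,0],[0,0,0.003,0,0,0],[0,0,0.004,0,0,0],[0,0,0.005,0,0,0],[0,0,0.006,0,0,0]]' | grep -E 'clock|pos|contact'
```

```text
clock: 25.5
eef_pos: [0.4193, -0.0646, 0.1093]
contact_force: [-5.6, 2.3, 8.7]
```

```bash
python3 nudge.py '[[0,0,0.001,0,0,0],[0,0,0.002,0,0,0],[0,0,0.003,0,0,0],[0,0,0.004,0,0,0],[0,0,0.005,0,0,0],[0,0,0.006,0,0,0],[0,0,0.007,0,0,0],[0,0,0.008,0,0,0]]' | grep -E 'clock|pos|contact'
python3 nudge.py '[[0,0,0.001,0,0,0],[0,0,0.002,0,0,0],[0,0,0.003,0,0,0],[0,0,0.004,0,0,0],[0,0,0.005,0,0,0],[0,0,0.006,0,0,0],[0,0,0.007,0,0,0],[0,0,0.008,0,0,0]]' | grep -E 'clock|pos|contact'
```

```text
clock: 26.17
eef_pos: [0.4209, -0.0646, 0.1011]
contact_force: [1.7, 1.3, 5.7]
clock: 26.83
eef_pos: [0.4187, -0.0644, 0.0917]
contact_force: [-0.5, 0.0, 4.1]
```

```bash
python3 nudge.py '[[0,0,0.001,0,0,0],[0,0,0.002,0,0,0],[0,0,0.003,0,0,0],[0,0,0.003,0,0,0]]' | grep -E 'clock|pos|contact'
python3 nudge.py '[[0,0,0.001,0,0,0],[0,0,0.0015,0,0,0],[0,0,0.0015,0,0,0]]' | grep -E 'clock|pos|contact'
```

```text
clock: 27.17
eef_pos: [0.4193, -0.0645, 0.0904]
contact_force: [-3.6, 1.0, 14.8]
clock: 27.42
eef_pos: [0.4195, -0.0646, 0.0898]
contact_force: [-5.5, 1.9, 20.4]
```

The force rises sharply at z≈0.090, where the stop was predicted. I back off and check.

```bash
python3 nudge.py '[[0,0,-0.005,0,0,0],[0.003,0,-0.015,0,0,0],[0.01,0,-0.035,0,0,0],[0.02,0,-0.065,0,0,0],[0.03,0,-0.1,0,0,0],[0.04,0,-0.135,0,0,0],[0.05,0,-0.165,0,0,0],[0.05,0,-0.18,0,0,0]]' | grep -E 'clock|pos|contact'
python3 nudge.py '[[0,-0.035,0,0,0,0],[0,-0.07,0,0,0,0],[0,-0.105,0,0,0,0],[0,-0.14,0,0,0,0],[0,-0.175,0,0,0,0],[0,-0.2,0,0,0,0],[0,-0.2,0,0,0,0],[0,-0.2,0,0,0,0]]' | grep -E 'clock|pos|contact'
python3 - <<'E'
from h import *
t=camrig.read_camera("top")[:,:,::-1];s=camrig.read_camera("side")[:,:,::-1]
a=cv2.resize(s[120:280,270:430],(400,400),interpolation=cv2.INTER_CUBIC);b=cv2.resize(t[120:240,270:390],(400,400),interpolation=cv2.INTER_CUBIC)
cv2.imwrite("pics/m3.png",np.hstack([a,b]))
T,S=cam("top"),cam("side")
for k in(36,84):
    X=(.472-k/1e3*np.cos(.698),-.0635,.117-k/1e3*np.sin(.698)); p,q=proj(T,X),proj(S,X)
    print('expect handle ends: side half',((q-[270,120])*2.5).round(),'top half',((p-[270,120])*3.333+[400,0]).round())
E
```

```text
clock: 28.08
eef_pos: [0.3688, -0.0659, 0.2713]
contact_force: [1.8, -0.2, -0.3]
clock: 28.75
eef_pos: [0.3727, -0.2657, 0.2667]
contact_force: [1.2, 1.0, 0.4]
expect handle ends: side half [ 87. 260.] top half [607. 286.]
expect handle ends: side half [ 53. 301.] top half [608. 332.]
```

View pics/m3.png

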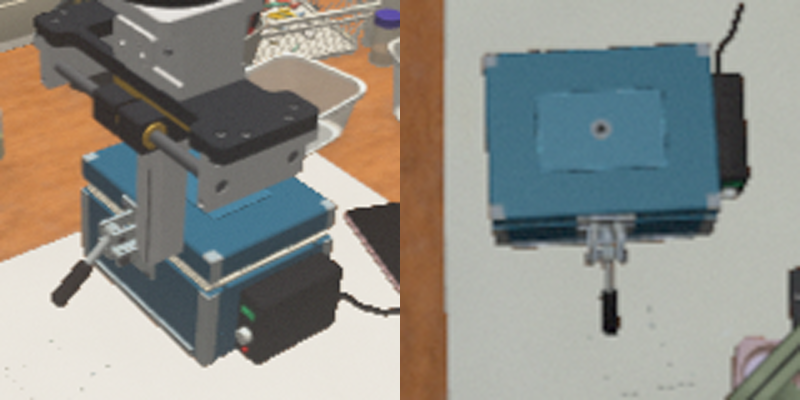

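The handle points down, with its ends at about (88,262) and (57,303) in the side half against (87,260) and (53,301) expected at the stop. The lid is clamped and the hand is clear.

```bash
python3 -c "
from plant import bot, camrig, sign_off
print(sign_off())"
```

```text
the job is handed in; nothing more can be done
None
```

The job is handed in: the glass block was placed flat mid-shelf, the lid lowered onto its seal, and the lever pressed to its stop (handle seen 40° below level), at about 29 s of the allowed 67 s; the sign-off returned no verdict.

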